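Third hand at the mitre jig: clamp one frame leg, press and hold the other

TASK

I am about to pin this frame corner. First turn the T-key clockwise until the clamp firmly grips the gold leg that is already in the jig, and leave the key standing in its screw; then lay the other gold leg flat on the board with its tall outer edge snug against the two short fence blocks, slide it along until the two mitres meet, and push it into the corner along its length with a steady 10 to 15 N (a good kilogram). Do not let go: finish while still holding it pressed there, and leave the other things on the bench alone.

Things in the scene. Friction and masses are not known exactly. Their poses are not given: they have to be found in the camera images.
- mitre_jig: plywood board 225 x 228 x 15 mm fixed to the bench, with aluminium fences 16 mm high and a dark steel clamp. Origin on the bench under the corner where the fence faces meet, z up; board spans x -173..52, y -46..182 mm. Long fence: face at x = 0, y 14..156, leg_a lies along it. Two short fence blocks: faces at y = 0, x -56..-14 and -160..-136, an 80 mm gap for fingers between
- jig_seat (a point): leg_b's home on the board, at x -79, y +14, z +15 mm in the jig's frame: its origin comes here, outer edge on the two short fence blocks, its own +y along the jig's +x (its yaw = the jig's - 90 degrees); it is pushed towards the jig's +x
- clamp_screw (a joint): vertical quick-action clamp screw with a 24 mm square head; 0 at the start, grows clockwise seen from above, stop at 1.3 rad. A radian lowers the foot 2.5 mm; the foot meets leg_a at about 0.85 rad, then the grip grows by roughly 9 N each 0.1 rad; 1.05 to 1.25 rad is firm. Turning takes 0.1 to 0.25 N m; it stays where it is left
- screw_socket (a point): on the screw's axis at the top of its head, x -7, y +85, z +86 mm in the jig's frame; the head has a square socket 10 mm wide, 16 mm deep. The clamp's arm below it is 66 mm high and reaches from beyond the long fence to x -24 mm
- square_key: steel T-handle key, 59 mm high, standing in the screw's socket; its 9 mm square end has about 0.1 rad of play in it. Origin at its lower end, z up; the round cross bar, 9 mm thick and 70 mm long, lies along its own y axis, centred 52 mm above the origin (122 mm above the bench); grip it there from above, across the bar
- clamp_foot: round rubber-faced foot of the clamp, 19 mm wide, under the screw; origin in its lower face. It starts 2 mm above leg_a
- leg_a: gold moulding in the jig along the long fence, loose until clamped: 28 mm wide, 158 mm long at the outer edge, 102 mm at the inner, ends mitred at 45 degrees, 120 g. Origin under its centre; own +x to the outer edge (vertical face 18 mm high), -x to the inner (9 mm high), the ridge between 22 mm high; length along own y
- leg_b: same moulding, size and axes as leg_a (95 to 155 g), loose on the bench to the left, outer edge (+x) roughly to the robot's right. Grip across its 28 mm width; gripped 17 mm to the -y side of its middle, the fingers come into the middle of the gap between the fence blocks. The mitre wedges it towards the blocks; a 10 to 15 N push gives about 6 to 14 N at the mitre
- leg_a_tip (a point): outer sharp corner of leg_a at its end by the jig's corner, on the underside (own x +14, y -79 mm)
- leg_b_tip (a point): outer sharp corner of leg_b at the end that goes into the jig's corner, on the underside (own x +14, y +79 mm); it meets leg_a_tip when the joint is closed
- glue_bottle: white glue bottle, 50 mm wide, 140 mm high, standing before the easel at the back; origin at its base. The picture on the easel leans out over the bench, its lower corner about 0.63 m ahead of the robot, 0.08 m left and 0.3 m up: keep the wrist clear of it
- tack_hammer: small hammer with a wooden shaft, 254 mm long, lying to the right; origin at its middle
- tape_measure: yellow tape measure, 67 x 68 x 36 mm, to the right at the back; origin at its base
- dark_offcut: offcut of dark moulding, 22 x 100 x 18 mm, lying behind the jig; origin at its base
Mind the look-alikes: they are no part of the job. Of the things that look like the square_key, the smallest one is meant.

How it is judged:
By the outcome, as a careful person would: the job done as asked, in the order asked, and still so for the second after the job is handed in, while the arm keeps its last pose, push and grip.
It also fails if it takes over 72 s, if anything falls off the work surface, if the arm or the gripper's body presses on something with over 40 N, if the wrist force passes 120 N, or if a joint passes its speed limit or range.

ROBOT

A 7-joint arm with a two-finger parallel gripper is mounted at the origin on a cart in front of the work surface, level with it; the furniture and walls round the work are solid. World frame = base frame: x ahead of the robot, y to its left, z up, the work surface at z = 0. Lengths are in m, angles in rad, forces in N, time in s.
With the tool pointing down it reaches from about 0.4 to 0.85 m from the base axis. Payload 4.5 kg.
Tool frame: the origin (TCP) lies midway between the tips of the shut fingers; the grasp point (between the pads) lies 19 mm behind it; z points along the fingers, y is the line along which they close (so a half turn about z gives the same grasp; the last joint's range is limited). The gripper opens to 88 mm and grips with 3 to 60 N. Pads are 18 mm wide; open, the fingers measure 123 mm over their backs; the gripper's body (75 mm by 187 mm) begins 45 mm behind the grasp point.
Start: joints at [0.034, 0.689, -0.195, 1.565, 0.157, 0.902, -0.215], TCP at [0.625, 0, 0.239] pointing down, gripper open.
Joint ranges: [-3.01, 3.01], [-0.46, 2.08], [-1.47, 1.51], [0.13, 2.56], [-1, 4.14], [0.04, 2.09], [-2.66, 2.66]. Speed limits (rad/s): [2.57, 2.57, 3.14, 3.14, 3.14, 3.14, 3.14].

INTERFACE

Orientations are given as a 3x3 rotation matrix whose columns are the frame's x, y, z axes.
In Python, from bench import bot, vision gives the robot as it stands.
- The arm moves only by the shell command python3 -m handwheel 'ROWS' [FORCE]. ROWS is a JSON list that holds a single list of rows (three levels of brackets), with 1 to 8 rows, each of 7 numbers: dx, dy, dz in fractions of the full range, 1 being 80 cm, then a rotation vector rx, ry, rz in a scale on which 1.0 is pi rad, then the finger opening in m; each row is the pose to reach, as a shift and turn from the pose commanded when the command began, along the tool's axes at that moment; what a row does not reach only later rows make up. A row lasts 1/12 s, in which the tool goes at most 0.0417 m and 0.125 rad, less where a joint would pass 70% of its speed; a pose out of reach is approached as far as the arm can. The fingers move at their own pace and stop on an object; FORCE is the grip in N (left out, the last holds). Time passes only in rows, so rows that do not move let the fingers close. It prints the time, the measured TCP pose, the force, the opening and the grip force at its end. Input that does not fit is refused with a message, and nothing moves.
- bot.get_state(): the state, without advancing time (a new reading comes with each control period).
- vision.read_camera(name): name is "scene" or "side" or "wrist"; returns the picture (400x640x3 uint8, red, green, blue); there is no depth.
- vision.get_calibration(name): a dict with "camera_matrix" (3x3 intrinsics, pixels), "k1" (the pictures are not rectified: a ray, as slopes to the right and down, at radius r is drawn at 1 + k1 r^2 times it, then the intrinsics apply), "rvec" (rotation vector, rad) and "tvec" (3), from world to camera coordinates, as OpenCV has them. Camera axes: x right, y down, z forward; pixel columns grow to the right and rows downward; lengths in m; the calibration is good to about 2 mm. A picture is of the moment at which its call begins: read the wrist's pose just before it. get_calibration takes no time and is no camera call; for the wrist camera it gives the pose at the moment of the call.
- bot.job_done(): hands the job in; it is judged then, once.
The state is a dict: "time_s": time; "qpos": joint angles; "dq": joint speeds; "effort": joint torques, N m; "tool_pos": TCP position; "ee_rot": TCP orientation; "wrist_force": force on the tool from outside, world axes, zero at the start; "ft_torque": the same for the moment, N m; "finger_gap": finger opening in m; "grip_force": force on a finger pad.
Only numpy, scipy, OpenCV 4.12 (cv2) and the standard library are available. Lean on these libraries where they do the work, as an engineer would, in place of code of your own. Each camera call takes 0.05 s, during which the arm holds its last target. There are 200 camera calls.

## Working session

There is one attempt and no reset: what is moved stays moved. The work goes in short steps, Python scripts to look and compute and a shell command to move; the robot and the scene stay as the last step left them, time stands still between calls to the robot, and variables do not carry over. Pictures are saved under pics/ and viewed, at most 10 in all, crops included, and the job is handed in when it is done.

```bash
ls; mkdir -p pics
cat > h.py <<'E'
import numpy as np, cv2
from bench import bot, vision
def cal(n):
    c=vision.get_calibration(n); R=cv2.Rodrigues(np.array(c["rvec"],float))[0]
    return np.array(c["camera_matrix"],float),float(c["k1"]),R,np.array(c["tvec"],float).ravel()
def px2w(n,uv,z,c=None):
    K,k1,R,t=c or cal(n); out=[]
    for (u,v),zz in zip(uv,np.broadcast_to(z,len(uv))):
        p=cv2.undistortPoints(np.array([[[u,v]]],float),K,np.array([k1,0,0,0,0.]))[0,0]
        d=R.T@np.array([p[0],p[1],1]); o=-R.T@t
        out.append(o+d*(zz-o[2])/d[2])
    return np.array(out)
def w2px(n,P,c=None):
    K,k1,R,t=c or cal(n)
    return cv2.projectPoints(np.array(P,float).reshape(-1,1,3),cv2.Rodrigues(R)[0],t,K,np.array([k1,0,0,0,0.]))[0][:,0]
def snap(n,f,crop=None,s=1):
    im=vision.read_camera(n)[:,:,::-1].copy(); cv2.imwrite('pics/raw_'+f,im)
    if crop: x0,y0,x1,y1=crop; im=im[y0:y1,x0:x1]
    cv2.imwrite('pics/'+f,cv2.resize(im,None,fx=s,fy=s,interpolation=cv2.INTER_CUBIC)); return im
E
python3 - <<'E'
from h import *
snap('scene','a.png',None,1.25); snap('side','b.png',None,1.25); 
for n in('scene','side','wrist'):
    K,k1,R,t=cal(n); print(n,K[0,0],k1,-R.T@t,R[2])
    cv2.imwrite
snap('wrist','c.png',None,1.25)
s=bot.get_state();print(s['tool_pos'],s['ee_rot'],s['wrist_force'],s['time_s'])
E
```

```text
pics
scene 462.2686508111243 -0.04969122413087801 [-0.29441749  0.62679091  0.75716983] [ 0.64637621 -0.55732395 -0.52114088]
side 479.20751785496674 -0.09458846525349852 [0.4347832  0.92232615 0.90089022] [ 0.05398854 -0.76731903 -0.63898884]
wrist 305.1161159503869 -0.05676141006614577 [0.62418882 0.06918059 0.38495894] [-0.00149211 -0.27335226 -0.96191284]
[ 6.24534199e-01 -5.38406994e-05  2.38140233e-01] [[-4.15521562e-05  9.99999076e-01 -1.35848996e-03]
 [ 9.99999990e-01  4.13641587e-05 -1.38414860e-04]
 [-1.38358540e-04 -1.35849570e-03 -9.99999068e-01]] [-0.05140784 -0.17978586 -0.42557468] 0.15
```

View pics/a.png

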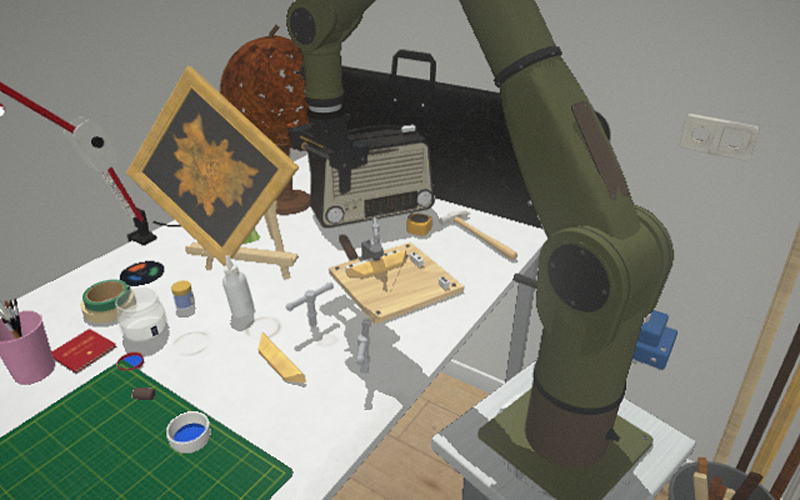

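View pics/c.png

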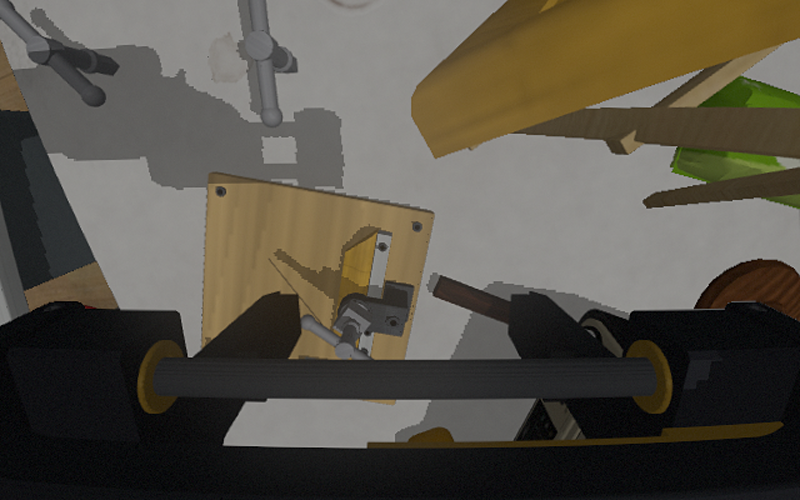

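The scene view shows the jig at about (397,280), the key in the screw at (376,228), leg_b at (281,358), and two larger look-alike keys at (312,310) and (365,345). In the wrist view the jig's near-left board corner is at (212,175). I'll enlarge the jig and leg_b.

Run:
```python
import cv2
a=cv2.imread('pics/raw_a.png'); b=cv2.imread('pics/raw_b.png')
c=a[165:325,190:390]; cv2.imwrite('pics/a2.png',cv2.resize(c,(800,600)if 0 else None,fx=4,fy=3.75,interpolation=cv2.INTER_CUBIC))
cv2.imwrite('pics/b1.png',cv2.resize(b,None,fx=1.25,fy=1.25))
```

```text
(no output)
```

View pics/a2.png

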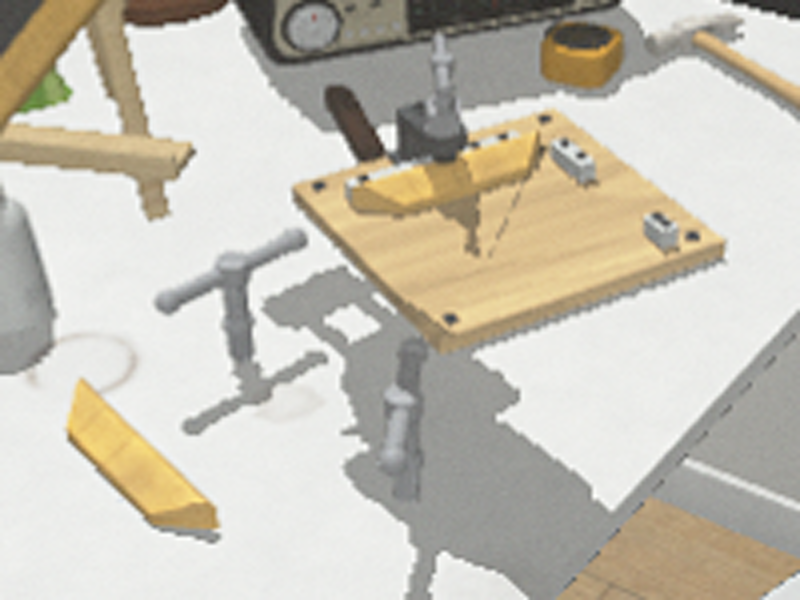

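View pics/b1.png

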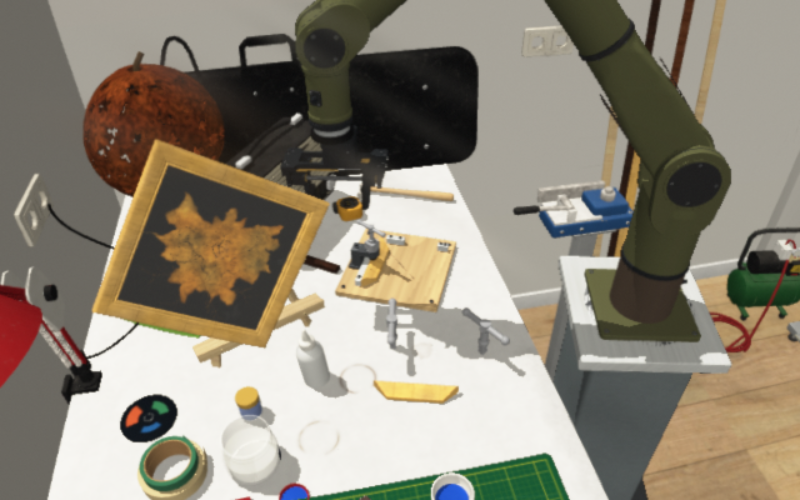

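The enlarged view shows the board's top corners at crop pixels (293,187), (443,335), (725,240) and (555,110). leg_b's outer top edge runs from (80,379) to (216,508), with its inner edge at lower left. The side view agrees, so I'll fit both poses jointly.

```bash
cat >> h.py <<'E'
from scipy.optimize import least_squares
def fit(obs,x0):
    # obs: (cam,(u,v),(x,y,z) local, cal)
    def f(p):
        c,s=np.cos(p[2]),np.sin(p[2]); r=[]
        for n,uv,P,cc in obs:
            W=[p[0]+c*P[0]-s*P[1],p[1]+s*P[0]+c*P[1],P[2]]
            r+=list(w2px(n,[W],cc)[0]-uv)
        return np.array(r)
    q=least_squares(f,x0,loss='soft_l1'); return q.x,f(q.x).reshape(-1,2)
E
python3 - <<'E'
from h import *
C={n:cal(n) for n in('scene','side','wrist')}
A=lambda x,y:(190+x/4,165+y/3.75); B=lambda x,y:(x/1.25,y/1.25)
z=.015
J=[('scene',A(293,187),(.052,.182,z)),('scene',A(443,335),(-.173,.182,z)),('scene',A(725,240),(-.173,-.046,z)),('scene',A(553,110),(.052,-.046,z)),
('wrist',B(210,173),(-.173,.182,z)),('wrist',B(433,211),(.052,.182,z)),
('side',B(337,293),(.052,.182,z)),('side',B(432,307),(-.173,.182,z)),('side',B(457,236),(-.173,-.046,z))]
p,r=fit([o+(C[o[0]],) for o in J],[.6,-.1,0]); print(p,'\n',r.round(1))
L=[('scene',A(80,379),(.014,.079,.018)),('scene',A(216,508),(.014,-.079,.018)),('scene',A(217,527),(.014,-.079,0)),('scene',A(68,428),(-.014,.051,.009)),('scene',A(150,520),(-.014,-.051,.009)),
('side',B(375,381),(.014,.079,.018)),('side',B(458,388),(.014,-.079,.018)),('side',B(388,402),(-.014,.051,0)),('side',B(444,403),(-.014,-.051,0))]
q,r=fit([o+(C[o[0]],) for o in L],[.5,.3,-1.57]); print(q,'\n',r.round(1))
print(px2w('scene',[A(80,379),A(216,508)],.018))
c,s=np.cos(p[2]),np.sin(p[2]);R=np.array([[c,-s],[s,c]])
print('screw',p[:2]+R@[-.007,.085],'seat',p[:2]+R@[-.079,.014])
# decoy keys & key bar ends
print('decoys',px2w('scene',[A(232,262),A(398,398)],.14), px2w('side',[B(392,306),B(485,323)],.14))
E
```

```text
[ 0.56958429 -0.16887092 -0.17484545] 
 [[-1.  -1.4]
 [-0.2  0.5]
 [ 0.6 -1.1]
 [-0.2 -1.9]
 [-3.3 -0.3]
 [ 0.3  0.6]
 [-2.  -1.6]
 [ 4.4  0.4]
 [-0.8  3.5]]
[ 0.46468654  0.2558078  -1.60229017] 
 [[-0.  -0.4]
 [ 0.   0.2]
 [ 0.5  1. ]
 [-1.2 -0. ]
 [-0.2 -1.3]
 [-0.7  0.1]
 [ 2.  -1. ]
 [-0.1 -1.1]
 [ 0.1  1.1]]
[[0.54193799 0.24002316 0.018     ]
 [0.38598758 0.24390055 0.018     ]]
screw [ 0.57747727 -0.08394919] seat [ 0.49422415 -0.14134185]
decoys [[0.44273871 0.18250014 0.14      ]
 [0.2828988  0.19003307 0.14      ]] [[0.5127957  0.16497652 0.14      ]
 [0.34831365 0.19901857 0.14      ]]
```

The fits agree to a few millimetres: jig yaw is about −10° and the screw is near (0.577, −0.084). Next I'll move over the key and look from close by.

Units first: shifts go in shares of 80 cm and turns go in shares of pi rad. So -0.084 m / 0.8 = -0.105, -0.047 m / 0.8 = -0.0588, -0.6 rad / 3.1416 = -0.191.

```bash
python3 -m handwheel '[[[-0.05, -0.025, 0, 0, 0, 0, 0.088], [-0.105, -0.0588, 0, 0, 0, -0.0318, 0.088], [-0.105, -0.0588, 0, 0, 0, -0.191, 0.088], [-0.105, -0.0588, 0, 0, 0, -0.191, 0.088], [-0.105, -0.0588, 0, 0, 0, -0.191, 0.088], [-0.105, -0.0588, 0, 0, 0, -0.191, 0.088], [-0.105, -0.0588, 0, 0, 0, -0.191, 0.088], [-0.105, -0.0588, 0, 0, 0, -0.191, 0.088]]]' 20
python3 - <<'E'
from h import *
C=cal('wrist'); np.save('c1.npy',np.array(C,dtype=object),allow_pickle=True)
snap('wrist','d.png',None,1.25)
s=bot.get_state();print(s['tool_pos'],s['ee_rot'],s['time_s'])
E
```

```text
time_s: 0.82
tool_pos: [0.5778, -0.0841, 0.2385]
ee_rot: [[-0.562, 0.827, -0.0], [0.827, 0.562, 0.0], [0.001, -0.0, -1.0]]
wrist_force: [-0.1, -0.6, -0.3]
finger_gap: 0.0881
grip_force: 0.0
[ 0.57789495 -0.08401833  0.2385309 ] [[-5.61754506e-01  8.27303909e-01 -3.43142012e-04]
 [ 8.27303905e-01  5.61754583e-01  1.92298119e-04]
 [ 3.51850583e-04 -1.75858392e-04 -9.99999923e-01]] 0.8667
```

View pics/d.png

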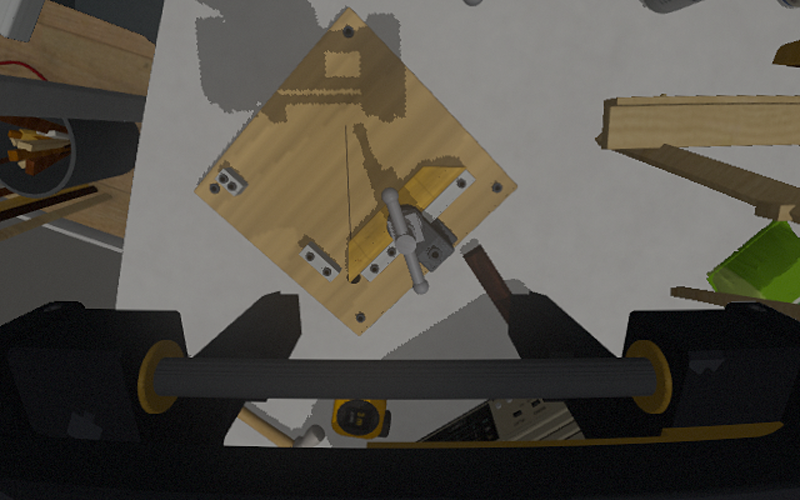

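The wrist view now shows the whole board, with corners at (348,8), (196,190), (517,186) and (360,334). The key bar runs from (389,196) to (421,287), centred near (406,243).

Run:
```python
from h import *
C=cal('wrist');D={n:cal(n) for n in('scene','side')};D['wrist']=C
A=lambda x,y:(190+x/4,165+y/3.75); B=lambda x,y:(x/1.25,y/1.25)
z=.015
W=[('wrist',B(348,8),(-.173,.182,z)),('wrist',B(196,190),(-.173,-.046,z)),('wrist',B(517,186),(.052,.182,z)),('wrist',B(360,334),(.052,-.046,z))]
S=[('scene',A(293,187),(.052,.182,z)),('scene',A(443,335),(-.173,.182,z)),('scene',A(725,240),(-.173,-.046,z)),('scene',A(553,110),(.052,-.046,z))]
for O in (W,S,W+S):
    p,r=fit([o+(D[o[0]],) for o in O],[.6,-.1,0]); print(p,r.round(1).tolist())
    c,s=np.cos(p[2]),np.sin(p[2]);R=np.array([[c,-s],[s,c]])
    print('screw',p[:2]+R@[-.007,.085],'seat',p[:2]+R@[-.079,.014])
k=px2w('wrist',[B(389,196),B(421,287),B(406,243)],[.122,.122,.127],C); print(k,np.hypot(*(k[0]-k[1])[:2]))
d=k[1]-k[0];print('bar yaw deg',np.degrees(np.arctan2(d[1],d[0])),'mid',(k[0]+k[1])/2)
```

```text
[ 0.5698256 -0.168895  -0.1820256] [[0.3, -2.3], [-2.6, 1.0], [1.6, -0.1], [-0.4, 1.9]]
screw [ 0.57832813 -0.08403212] seat [ 0.49466507 -0.14082554]
[ 0.56577222 -0.16660014 -0.17765269] [[-0.9, -0.7], [-0.2, 1.5], [0.9, -0.1], [0.2, -1.1]]
screw [ 0.57390356 -0.0817009 ] seat [ 0.49048965 -0.13885963]
[ 0.56939038 -0.16892701 -0.18236392] [[0.1, -2.5], [-2.9, 0.8], [1.3, -0.2], [-0.7, 1.8], [-1.1, -1.6], [-0.8, 0.4], [0.4, -0.9], [0.0, -1.8]]
screw [ 0.57792161 -0.08406702] seat [ 0.49423935 -0.14083214]
[[ 0.55017329 -0.06368131  0.122     ]
 [ 0.60700102 -0.10657544  0.122     ]
 [ 0.57808164 -0.08383107  0.127     ]] 0.07119899466701221
bar yaw deg -37.04587037107604 mid [ 0.57858715 -0.08512837  0.122     ]
```

Converted, 0.1345 m / 0.8 = 0.1681, 0.125 m / 0.8 = 0.1563, -0.328 rad / 3.1416 = -0.1044.

```bash
python3 -m handwheel '[[[0, 0, 0, 0, 0, -0.0398, 0.088], [0, 0, 0, 0, 0, -0.0796, 0.088], [0, 0, 0.05, 0, 0, -0.1044, 0.088], [0, 0, 0.1, 0, 0, -0.1044, 0.088], [0, 0, 0.1375, 0, 0, -0.1044, 0.088], [0, 0, 0.1563, 0, 0, -0.1044, 0.088], [0, 0, 0.1681, 0, 0, -0.1044, 0.088], [0, 0, 0.1681, 0, 0, -0.1044, 0.088]]]'
python3 -m handwheel '[[[0, 0, 0, 0, 0, 0, 0.05], [0, 0, 0, 0, 0, 0, 0.02], [0, 0, 0, 0, 0, 0, 0.0], [0, 0, 0, 0, 0, 0, 0.0], [0, 0, 0, 0, 0, 0, 0.0], [0, 0, 0, 0, 0, 0, 0.0], [0, 0, 0, 0, 0, 0, 0], [0, 0, 0, 0, 0, 0, 0]]]' 25
python3 -c "
from bench import bot;s=bot.get_state();print(s['wrist_force'],s['ft_torque'],s['qpos'])"
```

```text
time_s: 1.53
tool_pos: [0.577, -0.0838, 0.1024]
ee_rot: [[-0.8, 0.6, -0.003], [0.6, 0.8, -0.0], [0.003, -0.002, -1.0]]
wrist_force: [0.7, -0.9, 0.8]
finger_gap: 0.0879
grip_force: 0.0
time_s: 2.2
tool_pos: [0.5781, -0.084, 0.1044]
ee_rot: [[-0.8, 0.6, 0.0], [0.6, 0.8, -0.0], [-0.0, 0.0, -1.0]]
wrist_force: [-0.2, 0.1, -0.7]
finger_gap: 0.0366
grip_force: 0.0
[-0.18425218  0.08642593 -0.71506525] [ 0.03026574 -0.03508309 -0.0207059 ] [ 0.27809956  0.84180583 -0.37133981  1.79356568  0.49964432  0.60031772
  0.52907172]
```

```bash
python3 -m handwheel '[[[0, 0, 0, 0, 0, 0, 0], [0, 0, 0, 0, 0, 0, 0], [0, 0, 0, 0, 0, 0, 0.0], [0, 0, 0, 0, 0, 0, 0.0], [0, 0, 0, 0, 0, 0, 0.0], [0, 0, 0, 0, 0, 0, 0.0], [0, 0, 0, 0, 0, 0, 0], [0, 0, 0, 0, 0, 0, 0]]]' 25
python3 -c "
from bench import bot;s=bot.get_state();print(s['wrist_force'],s['ft_torque'],s['qpos'])"
```

```text
time_s: 2.87
tool_pos: [0.578, -0.084, 0.1042]
ee_rot: [[-0.8, 0.599, 0.0], [0.599, 0.8, 0.0], [-0.0, 0.0, -1.0]]
wrist_force: [-0.1, 0.3, -1.2]
finger_gap: 0.0133
grip_force: 25.0
[-0.09006595  0.30284248 -1.17024478] [ 0.05305376 -0.03530934  0.00041872] [ 0.27797058  0.84209613 -0.37130781  1.79361756  0.4997045   0.60026635
  0.52909261]
```

Converted, 0.24 rad / 3.1416 = 0.0764.

```bash
python3 -m handwheel '[[[0, 0, 0, 0, 0, 0, 0], [0, 0, 0, 0, 0, 0.0255, 0], [0, 0, 0, 0, 0, 0.0509, 0.0], [0, 0, 0, 0, 0, 0.0764, 0.0], [0, 0, 0, 0, 0, 0.1019, 0.0], [0, 0, 0, 0, 0, 0.1273, 0.0], [0, 0, 0, 0, 0, 0.1273, 0], [0, 0, 0, 0, 0, 0.1273, 0]]]' 55
python3 -c "
from bench import bot;s=bot.get_state();print(s['wrist_force'],s['ft_torque'],s['qpos'])"
python3 -m handwheel '[[[0, 0, 0, 0, 0, 0.0255, 0], [0, 0, 0, 0, 0, 0.0509, 0.0], [0, 0, 0, 0, 0, 0.0764, 0.0], [0, 0, 0, 0, 0, 0.1019, 0.0], [0, 0, 0, 0, 0, 0.1273, 0.0], [0, 0, 0, 0, 0, 0.1528, 0], [0, 0, 0, 0, 0, 0.1751, 0], [0, 0, 0, 0, 0, 0.1751, 0]]]' 55
python3 - <<'E'
from h import *
snap('wrist','e.png',(200,100,440,300),3.3)
s=bot.get_state();print(s['wrist_force'],s['ft_torque'],s['qpos'])
E
```

```text
time_s: 3.53
tool_pos: [0.578, -0.0838, 0.1042]
ee_rot: [[-0.506, 0.863, -0.0], [0.863, 0.506, -0.0], [-0.0, -0.0, -1.0]]
wrist_force: [0.2, -0.3, -0.5]
finger_gap: 0.0128
grip_force: 55.0
[ 0.22496272 -0.2637174  -0.46381118] [ 0.14769061 -0.04521777  0.07081074] [ 0.21772861  0.83030994 -0.26541522  1.79703584  0.3713179   0.56339353
  0.24888887]
time_s: 4.2
tool_pos: [0.578, -0.0837, 0.1042]
ee_rot: [[0.021, 1.0, -0.0], [1.0, -0.021, 0.0], [0.0, -0.0, -1.0]]
wrist_force: [-0.4, 0.5, 0.1]
finger_gap: 0.0127
grip_force: 55.0
[-0.83200312  0.85578162 -0.33640281] [0.13515114 0.03390245 0.06470168] [ 0.13561438  0.82208799 -0.12238363  1.80161674  0.17799839  0.52874868
 -0.12082853]
```

View pics/e.png

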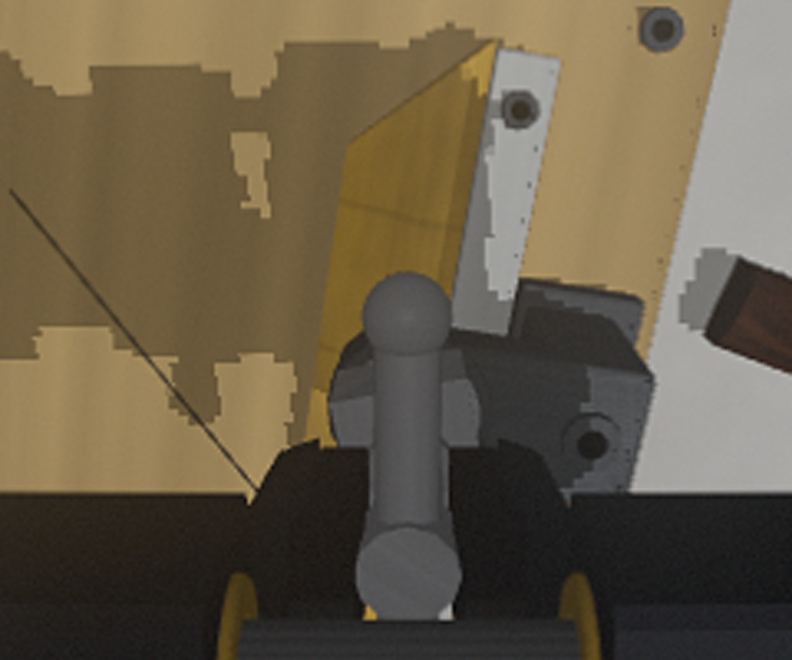

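The key bar stands aligned between the fingers (ball at (407,314), hub at (408,575)), so there is no slip and about 0.95 rad has been turned. I'll carry on to 1.2.

Converted, 0.25 rad / 3.1416 = 0.0796.

```bash
python3 -m handwheel '[[[0, 0, 0, 0, 0, 0.0159, 0], [0, 0, 0, 0, 0, 0.0318, 0.0], [0, 0, 0, 0, 0, 0.0477, 0.0], [0, 0, 0, 0, 0, 0.0637, 0.0], [0, 0, 0, 0, 0, 0.0796, 0.0], [0, 0, 0, 0, 0, 0.0796, 0], [0, 0, 0, 0, 0, 0.0796, 0]]]'
python3 - <<'E'
from h import *
im=snap('wrist','f.png',(200,60,440,200),3.3)
s=bot.get_state();print(s['wrist_force'],s['ft_torque'],s['ee_rot'][:,1])
E
```

```text
time_s: 4.83
tool_pos: [0.5779, -0.0837, 0.1042]
ee_rot: [[0.265, 0.964, -0.0], [0.964, -0.265, 0.0], [0.0, -0.0, -1.0]]
wrist_force: [0.4, 1.4, -0.3]
finger_gap: 0.0125
grip_force: 55.0
[ 0.79643252  0.87259831 -0.46375226] [0.2337678  0.04727549 0.11849315] [ 9.64081600e-01 -2.65606083e-01 -2.77497138e-04]
```

View pics/f.png

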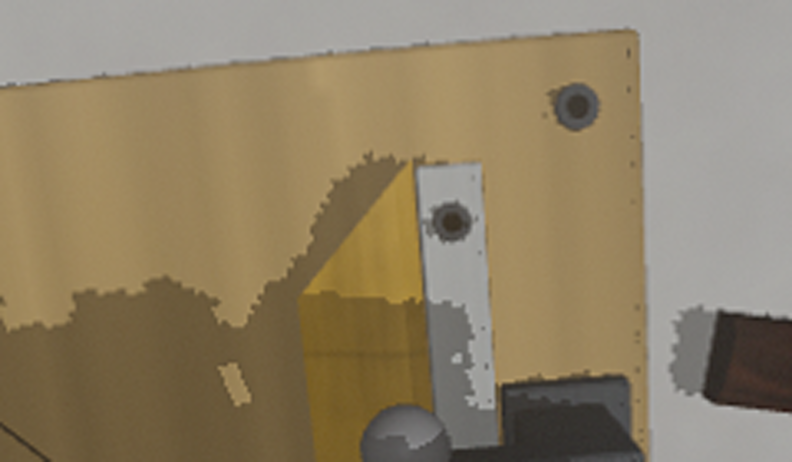

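The key has turned 1.2 rad in total, with the torque rising as the clamp bites; leg_a is snug on its fence at (420,165)–(430,450). Next come the release and locating the decoy keys and the bottle around leg_b.

Converted, -0.1 m / 0.8 = -0.125, -0.06 m / 0.8 = -0.075.

```bash
python3 -m handwheel '[[[0, 0, 0, 0, 0, 0, 0.03], [0, 0, 0, 0, 0, 0, 0.06], [0, 0, 0, 0, 0, 0, 0.088], [0, 0, 0, 0, 0, 0, 0.088], [0, 0, 0, 0, 0, 0, 0.088], [0, 0, -0.025, 0, 0, 0, 0.088], [0, 0, -0.075, 0, 0, 0, 0.088], [0, 0, -0.125, 0, 0, 0, 0.088]]]'
python3 - <<'E'
from h import *
D={n:cal(n) for n in('scene','side')}
K,k,R,t=cal('wrist'); s=bot.get_state(); Rt=np.array(s['ee_rot']);pt=np.array(s['tool_pos'])
R0=np.array([[0,1,-.00136],[1,0,-.00014],[-.00014,-.00136,-1]]);p0=np.array([.62453,0,.23814])
Rn=R@Rt@R0.T; cen=p0+R0@Rt.T@(-R.T@t-pt); D['wrist']=(K,k,Rn,-Rn@cen); print(cen)
A=lambda x,y:(190+x/4,165+y/3.75); B=lambda x,y:(x/1.25,y/1.25)
def tri(**o):
    f=lambda P:np.concatenate([w2px(n,[P],D[n])[0]-uv for n,uv in o.items()])
    q=least_squares(f,[.45,.18,.1]);return q.x.round(3),f(q.x).round(1)
print('k1hub',tri(scene=A(232,260),side=B(392,306),wrist=B(260,45)))
print('k1end',tri(scene=A(300,238),wrist=B(272,118)))
print('k2hub',tri(side=B(490,323),wrist=B(40,50)))
print('k2 ends',tri(scene=A(412,347),wrist=B(93,97)))
print('k1 foot',px2w('scene',[A(241,362)],0),px2w('side',[B(391,346)],0))
print('bottle',tri(scene=B(229,262),side=B(306,333)))
print(s['qpos'],pt)
E
```

```text
time_s: 5.55
tool_pos: [0.5767, -0.0839, 0.2042]
ee_rot: [[0.268, 0.963, -0.004], [0.963, -0.268, 0.0], [-0.001, -0.004, -1.0]]
wrist_force: [2.2, 0.2, -0.2]
finger_gap: 0.0636
grip_force: 0.0
[0.62449343 0.06912848 0.38510991]
k1hub (array([0.52 , 0.135, 0.09 ]), array([-0.3, -4.5, -1.6,  5.9, -1.3,  1.1]))
k1end (array([0.52 , 0.087, 0.071]), array([-0.9,  0.2, -0.2,  0.3]))
k2hub (array([0.336, 0.143, 0.076]), array([-1.7,  1.7, -0.8,  0.6]))
k2 ends (array([0.376, 0.107, 0.075]), array([ 0.4, -0.1,  0.1, -0.1]))
k1 foot [[0.50969627 0.14321647 0.        ]] [[ 5.20623256e-01  1.37138704e-01 -1.11022302e-16]]
bottle (array([0.657, 0.232, 0.13 ]), array([ 0.7, -1.4,  0.2,  1.4]))
[ 0.10711504  0.67452181 -0.07132148  1.73315259  0.06590477  0.74019273
 -0.26915911] [ 0.57670848 -0.08391226  0.20417326]
```

Converted, -0.178 m / 0.8 = -0.2225, -0.08 m / 0.8 = -0.1, 0.96 rad / 3.1416 = 0.3056.

```bash
python3 -m handwheel '[[[-0.015, -0.05, 0, 0, 0, 0.0382, 0.07], [-0.03, -0.1, 0, 0, 0, 0.0764, 0.07], [-0.0425, -0.15, 0, 0, 0, 0.1146, 0.07], [0.0075, -0.1638, 0, 0, 0, 0.1528, 0.07], [0.0575, -0.1788, 0, 0, 0, 0.191, 0.07], [0.1063, -0.1938, 0, 0, 0, 0.2292, 0.07], [0.1563, -0.2075, 0, 0, 0, 0.2674, 0.07], [0.2063, -0.2225, 0, 0, 0, 0.3056, 0.07]]]'
python3 -m handwheel '[[[-0.0375, 0.035, 0, 0, 0, 0.0382, 0.07], [-0.075, 0.0688, 0, 0, 0, 0.0764, 0.07], [-0.1063, 0.1038, 0, 0, 0, 0.1187, 0.07], [-0.1225, 0.1138, 0, 0, 0, 0.1187, 0.07], [-0.1225, 0.1138, 0, 0, 0, 0.1187, 0.07], [-0.1225, 0.1138, 0, 0, 0, 0.1187, 0.07]]]'
python3 - <<'E'
from h import *
s=bot.get_state();print(s['tool_pos'],s['ee_rot'],s['qpos'])
im=snap('wrist','g.png',None,1.25)
E
```

```text
time_s: 6.22
tool_pos: [0.4508, 0.1245, 0.2045]
ee_rot: [[0.945, 0.326, 0.001], [0.326, -0.945, 0.0], [0.001, 0.0, -1.0]]
wrist_force: [0.7, 0.9, -0.2]
finger_gap: 0.07
grip_force: 0.0
time_s: 6.72
tool_pos: [0.3887, 0.004, 0.2045]
ee_rot: [[0.999, -0.035, 0.001], [-0.035, -0.999, 0.0], [0.001, -0.0, -1.0]]
wrist_force: [-1.4, 0.4, -0.4]
finger_gap: 0.0702
grip_force: 0.0
[0.38873968 0.00404024 0.20446264] [[ 9.99382196e-01 -3.51417969e-02  5.30154302e-04]
 [-3.51419677e-02 -9.99382280e-01  3.16376100e-04]
 [ 5.18708791e-04 -3.34811306e-04 -9.99999809e-01]] [-0.3344002   0.49118849  0.31046754  2.29197113 -0.37651301  0.40354221
 -1.31596591]
```

The second command went the wrong way because I used the wrong frame, but it did no harm. I'll correct it now.

Converted, -0.254 m / 0.8 = -0.3175, -0.235 m / 0.8 = -0.2938.

```bash
python3 -m handwheel '[[[0.01, -0.05, 0, 0, 0, 0, 0.07], [0.02, -0.1, 0, 0, 0, 0, 0.07], [0.03, -0.15, 0, 0, 0, 0, 0.07], [0.04, -0.2, 0, 0, 0, 0, 0.07], [0.05, -0.25, 0, 0, 0, 0, 0.07], [0.0575, -0.2938, 0, 0, 0, 0, 0.07], [0.0625, -0.3175, 0, 0, 0, 0, 0.07], [0.0625, -0.3175, 0, 0, 0, 0, 0.07]]]'
python3 - <<'E'
from h import *
s=bot.get_state();print(s['tool_pos'],s['ee_rot'],s['qpos'])
im=snap('wrist','g.png',None,1.25)
E
```

```text
time_s: 7.43
tool_pos: [0.4478, 0.2647, 0.2036]
ee_rot: [[1.0, -0.022, 0.002], [-0.022, -1.0, 0.004], [0.002, -0.004, -1.0]]
wrist_force: [-0.5, 0.4, -1.2]
finger_gap: 0.0702
grip_force: 0.0
[0.44782012 0.26466467 0.20362763] [[ 0.99974657 -0.02242188  0.00201349]
 [-0.02243008 -0.99973981  0.00414811]
 [ 0.00191996 -0.00419222 -0.99998937]] [-0.87648459  0.64110935  0.42155561  1.94063054 -0.4248153   0.64322302
 -1.77837077]
```

View pics/g.png

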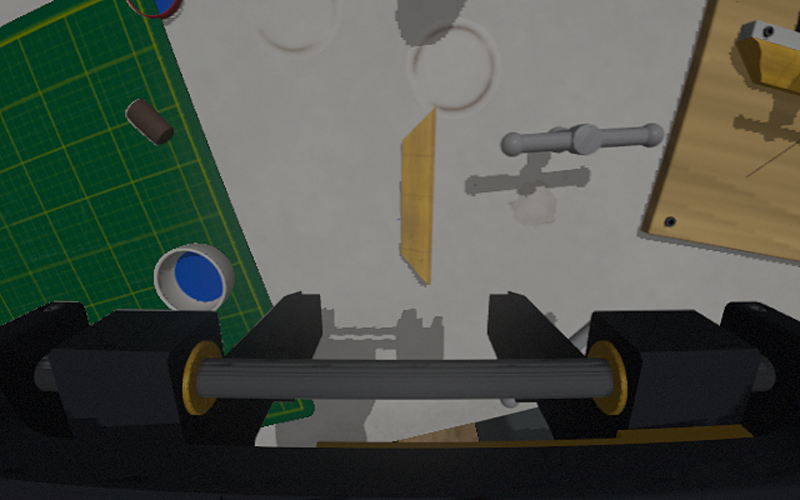

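The wrist view shows leg_b running from (435,108) to (428,286), with its outer edge on the right at about 433 and its inner edge at about 402. The large key is at (585,138). I'll refit from a settled frame, segmenting the gold.

```bash
cat > leg.py <<'E'
from h import *
def gold(im,box):
    x0,y0,x1,y1=box; h=cv2.cvtColor(im,cv2.COLOR_BGR2HSV); m=cv2.inRange(h,(15,90,60),(32,255,255)); k=np.zeros_like(m); k[y0:y1,x0:x1]=m[y0:y1,x0:x1]
    n,l,st,_=cv2.connectedComponentsWithStats(k); i=1+np.argmax(st[1:,4]); return (l==i).astype(np.uint8)
# prism of moulding: vertices (x,z) profile swept with mitre
P=[(.014,0),(.014,.018),(.004,.022),(-.014,.009),(-.014,0)]
V=np.array([(x,s*(.065+x),z) for x,z in P for s in(1,-1)])
def sil(p,C,n,zoff=0):
    c,s=np.cos(p[2]),np.sin(p[2]); W=np.c_[p[0]+c*V[:,0]-s*V[:,1],p[1]+s*V[:,0]+c*V[:,1],V[:,2]+zoff]
    return cv2.convexHull(w2px(n,W,C).astype(np.float32))[:,0]
def mask(p,C,n,sh,zoff=0,S=8):
    m=np.zeros((sh[0]*S//1,sh[1]*S//1),np.uint8)
E
python3 - <<'E'
from leg import *
C=cal('wrist'); s=bot.get_state(); im=snap('wrist','g2.png')
m0=gold(cv2.imread('pics/raw_g.png'),(300,70,370,240)); m=gold(im,(300,70,370,240))
for k in(m0,m): ys,xs=np.nonzero(k); print(k.sum(),xs.mean(),ys.mean(),xs.min(),xs.max(),ys.min(),ys.max())
ct=max(cv2.findContours(m,0,cv2.CHAIN_APPROX_NONE)[0],key=len)[:,0]
def res(p):
    h=sil(p,C,'wrist').reshape(-1,1,2); return [cv2.pointPolygonTest(h,(float(x),float(y)),True)-.5 for x,y in ct]
q=least_squares(res,[.4647,.2558,-1.602],diff_step=1e-4,loss='soft_l1',x_scale=[.01,.01,.05]); print(q.x,np.std(res(q.x)))
print(s['tool_pos'],s['ee_rot'],s['time_s'])
E
```

```text
2925 334.3651282051282 156.54905982905984 321 348 87 227
2957 330.246871829557 155.85661143050388 317 343 85 226
[ 0.46672746  0.25324173 -1.60589   ] 0.30836084966263416
[0.4473472  0.26084082 0.20367687] [[ 9.99652440e-01 -2.63489921e-02  8.54525819e-04]
 [-2.63503149e-02 -9.99651528e-01  1.57566645e-03]
 [ 8.12710818e-04 -1.59763584e-03 -9.99998394e-01]] 7.4833
```

Converted, 0.17 m / 0.8 = 0.2125, 0.0025 m / 0.8 = 0.0031.

```bash
python3 -m handwheel '[[[0.0025, 0.0031, 0.05, 0, 0, 0, 0.07], [0.0025, 0.0031, 0.1, 0, 0, 0, 0.07], [0.0025, 0.0031, 0.15, 0, 0, 0, 0.07], [0.0025, 0.0031, 0.1875, 0, 0, 0, 0.07], [0.0025, 0.0031, 0.2063, 0, 0, 0, 0.07], [0.0025, 0.0031, 0.2125, 0, 0, 0, 0.07], [0.0025, 0.0031, 0.2125, 0, 0, 0, 0.07], [0.0025, 0.0031, 0.2125, 0, 0, 0, 0.07]]]'
python3 -m handwheel '[[[0, 0, 0, 0, 0, 0, 0.07]]]'; python3 -c "
from bench import bot;s=bot.get_state();print(s['tool_pos'],s['ee_rot'][:,1])"
```

```text
time_s: 8.2
tool_pos: [0.4499, 0.2532, 0.035]
ee_rot: [[0.999, -0.035, 0.001], [-0.035, -0.999, -0.0], [0.001, -0.0, -1.0]]
wrist_force: [-0.1, 0.1, 0.1]
finger_gap: 0.0698
grip_force: 0.0
time_s: 8.28
tool_pos: [0.4503, 0.2538, 0.0356]
ee_rot: [[0.999, -0.035, 0.002], [-0.035, -0.999, 0.001], [0.002, -0.001, -1.0]]
wrist_force: [0.2, 0.8, 0.2]
finger_gap: 0.07
grip_force: 0.0
[0.45025096 0.2538395  0.03562665] [-3.46867567e-02 -9.99397840e-01 -8.87086181e-04]
```

Converted, 0.0315 m / 0.8 = 0.0394, 0.026 m / 0.8 = 0.0325.

```bash
python3 -m handwheel '[[[0, 0, 0.0188, 0, 0, 0, 0.07], [0, 0, 0.0325, 0, 0, 0, 0.07], [0, 0, 0.0394, 0, 0, 0, 0.06], [0, 0, 0.0394, 0, 0, 0, 0.05], [0, 0, 0.0394, 0, 0, 0, 0.04], [0, 0, 0.0394, 0, 0, 0, 0.03], [0, 0, 0.0394, 0, 0, 0, 0.02], [0, 0, 0.0394, 0, 0, 0, 0.02]]]' 35
python3 -m handwheel '[[[0, 0, 0, 0, 0, 0, 0.01], [0, 0, 0, 0, 0, 0, 0.01], [0, 0, 0, 0, 0, 0, 0.01], [0, 0, 0, 0, 0, 0, 0.01], [0, 0, 0, 0, 0, 0, 0.01], [0, 0, 0, 0, 0, 0, 0.01]]]'
```

```text
time_s: 8.95
tool_pos: [0.4495, 0.254, 0.0031]
ee_rot: [[0.999, -0.034, 0.001], [-0.034, -0.999, 0.0], [0.001, -0.0, -1.0]]
wrist_force: [0.2, 0.8, -0.7]
finger_gap: 0.0324
grip_force: 0.0
time_s: 9.45
tool_pos: [0.4494, 0.254, 0.0031]
ee_rot: [[0.999, -0.034, 0.0], [-0.034, -0.999, 0.0], [0.0, -0.0, -1.0]]
wrist_force: [-0.4, 0.1, 6.2]
finger_gap: 0.0277
grip_force: 35.0
```

Firm grip: 27.7 mm gap, 35 N. I'll lift and carry it over the jig.

Converted, -0.197 m / 0.8 = -0.2463, 0.005 m / 0.8 = 0.0063, 0.06 rad / 3.1416 = 0.0191.

```bash
python3 -m handwheel '[[[0, 0, -0.025, 0, 0, 0, 0.01], [0, 0, -0.075, 0, 0, 0, 0.01], [0, 0, -0.125, 0, 0, 0, 0.01], [0, 0, -0.175, 0, 0, 0, 0.01], [0, 0, -0.2125, 0, 0, 0, 0.01], [0, 0.0375, -0.2375, 0, 0, 0.0064, 0.01], [0.0038, 0.0813, -0.2463, 0, 0, 0.0127, 0.01], [0.0063, 0.125, -0.2463, 0, 0, 0.0191, 0.01]]]' 45
python3 -c "
from bench import bot;s=bot.get_state();print(s['tool_pos'],s['ee_rot'][:,1])"
```

```text
time_s: 10.12
tool_pos: [0.4517, 0.1536, 0.2014]
ee_rot: [[0.996, -0.092, 0.004], [-0.092, -0.996, 0.001], [0.004, -0.002, -1.0]]
wrist_force: [0.7, -1.1, -1.2]
finger_gap: 0.0271
grip_force: 45.0
[0.45172481 0.15364084 0.20142766] [-0.09223263 -0.99573577 -0.00184852]
```

Converted, 0.2755 m / 0.8 = 0.3444, 0.265 m / 0.8 = 0.3313, 0.088 rad / 3.1416 = 0.028.

```bash
python3 -m handwheel '[[[0.005, 0.0438, 0, 0, 0, 0.0064, 0.01], [0.01, 0.0938, 0, 0, 0, 0.0127, 0.01], [0.015, 0.1438, 0, 0, 0, 0.0191, 0.01], [0.02, 0.1938, 0, 0, 0, 0.028, 0.01], [0.025, 0.2438, 0, 0, 0, 0.028, 0.01], [0.0313, 0.2938, 0, 0, 0, 0.028, 0.01], [0.035, 0.3313, 0, 0, 0, 0.028, 0.01], [0.035, 0.3444, 0, 0, 0, 0.028, 0.01]]]'
python3 -m handwheel '[[[0, 0, 0, 0, 0, 0, 0.01], [0, 0, 0, 0, 0, 0, 0.01], [0, 0, 0, 0, 0, 0, 0.01]]]'
python3 - <<'E'
from leg import *
C=cal('wrist'); s=bot.get_state(); im=snap('wrist','i0.png'); 
p=[.5694,-.1689,-.182];c,sn=np.cos(p[2]),np.sin(p[2])
T=lambda Q:np.array([[p[0]+c*x-sn*y,p[1]+sn*x+c*y,z] for x,y,z in Q])
o=cv2.resize(im,None,fx=2,fy=2,interpolation=cv2.INTER_CUBIC)
def pl(Q,col): cv2.polylines(o,[np.round((w2px('wrist',Q,C)*2+.5)).astype(int)],True,col,1)
pl(T([(.052,.182,.015),(-.173,.182,.015),(-.173,-.046,.015),(.052,-.046,.015)]),(0,0,255))
for a,b in((-.056,-.014),(-.160,-.136)): pl(T([(a,0,.031),(b,0,.031)]),(255,0,0)); pl(T([(a,0,.015),(b,0,.015)]),(255,0,255))
pl(T([(0,.014,.031),(0,.156,.031)]),(255,0,0))
R=np.array(s['ee_rot']);g=np.array(s['tool_pos']); yaw=np.arctan2(R[1,1],R[0,1]); ce=g[:2]+.0173*R[:2,0]
h=sil([ce[0],ce[1],yaw],C,'wrist',g[2]-.0031); cv2.polylines(o,[np.round(h*2+.5).astype(int)],True,(0,255,0),1)
cv2.imwrite('pics/i.png',o[:600,300:1100]); print(g,R,s['wrist_force'])
E
```

```text
time_s: 10.78
tool_pos: [0.4522, -0.129, 0.1999]
ee_rot: [[0.982, -0.189, 0.001], [-0.189, -0.982, -0.003], [0.002, 0.003, -1.0]]
wrist_force: [-0.7, -0.5, -1.3]
finger_gap: 0.0272
grip_force: 45.0
time_s: 11.03
tool_pos: [0.4527, -0.1209, 0.1993]
ee_rot: [[0.984, -0.178, -0.001], [-0.178, -0.984, 0.002], [-0.001, -0.002, -1.0]]
wrist_force: [-0.4, -0.2, -1.4]
finger_gap: 0.0275
grip_force: 45.0
[ 0.45265053 -0.12090562  0.19934865] [[ 0.9839607  -0.17838157 -0.00116741]
 [-0.17837941 -0.98396022  0.00175127]
 [-0.00146108 -0.00151494 -0.99999779]] [-0.44224344 -0.19955249 -1.35947664]
```

View pics/i.png

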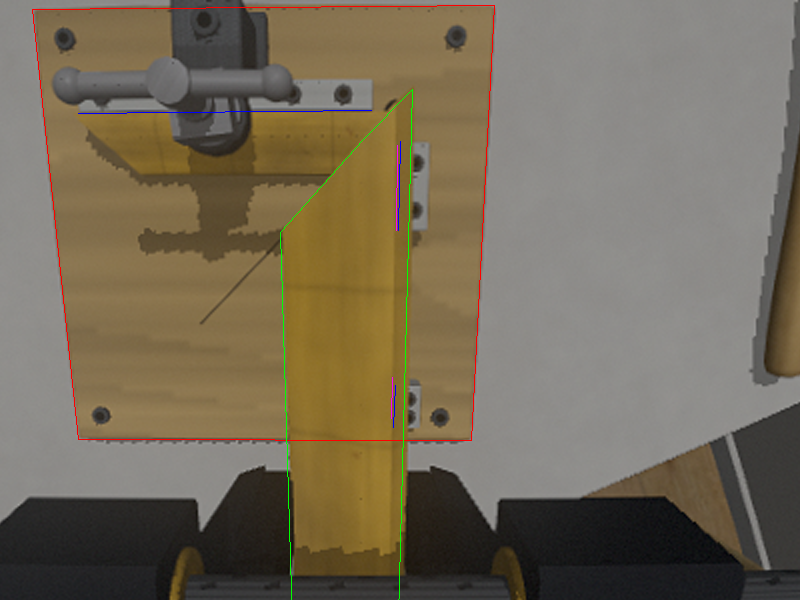

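The overlay matches well: the red board outline and green leg_b silhouette sit on their edges within a pixel or two. The key still stands at (170,80), and leg_a is against its fence. I'll lower leg_b now.

Units first: shifts go in shares of 80 cm and turns go in shares of pi rad. So 0.172 m / 0.8 = 0.215, 0.168 m / 0.8 = 0.21.

```bash
python3 -m handwheel '[[[0, 0, 0.05, 0, 0, 0, 0.01], [0, 0, 0.1, 0, 0, 0, 0.01], [0, 0, 0.15, 0, 0, 0, 0.01], [0, 0, 0.1813, 0, 0, 0, 0.01], [0, 0, 0.2, 0, 0, 0, 0.01], [0, 0, 0.21, 0, 0, 0, 0.01], [0, 0, 0.215, 0, 0, 0, 0.01], [0, 0, 0.215, 0, 0, 0, 0.01]]]'
python3 -m handwheel '[[[0, 0, 0.0025, 0, 0, 0, 0.01], [0, 0, 0.005, 0, 0, 0, 0.01], [0, 0, 0.0075, 0, 0, 0, 0.01], [0, 0, 0.0075, 0, 0, 0, 0.01]]]'
```

```text
time_s: 11.75
tool_pos: [0.453, -0.1222, 0.0275]
ee_rot: [[0.984, -0.18, -0.0], [-0.18, -0.984, 0.0], [-0.0, -0.0, -1.0]]
wrist_force: [0.3, -0.1, -1.7]
finger_gap: 0.0276
grip_force: 45.0
time_s: 12.08
tool_pos: [0.4532, -0.1232, 0.0221]
ee_rot: [[0.983, -0.181, 0.001], [-0.181, -0.983, -0.0], [0.001, 0.0, -1.0]]
wrist_force: [0.3, -0.8, -1.6]
finger_gap: 0.0273
grip_force: 45.0
```

Converted, 0.003 m / 0.8 = 0.0038, 0.0015 m / 0.8 = 0.0019.

```bash
for i in 1; do python3 -m handwheel '[[[0, 0, 0.0019, 0, 0, 0, 0.01], [0, 0, 0.0038, 0, 0, 0, 0.01], [0, 0, 0.0038, 0, 0, 0, 0.01]]]'; done
python3 -m handwheel '[[[0, 0, 0.0013, 0, 0, 0, 0.01], [0, 0, 0.0013, 0, 0, 0, 0.01], [0, 0, 0.0013, 0, 0, 0, 0.01]]]' | egrep 'pos|force'
python3 -m handwheel '[[[0, 0, 0.0013, 0, 0, 0, 0.01], [0, 0, 0.0013, 0, 0, 0, 0.01]]]' | egrep 'pos|force'
```

```text
time_s: 12.33
tool_pos: [0.4528, -0.1232, 0.0186]
ee_rot: [[0.983, -0.181, 0.0], [-0.181, -0.983, 0.0], [0.0, -0.0, -1.0]]
wrist_force: [-0.4, 0.1, -1.1]
finger_gap: 0.0274
grip_force: 45.0
tool_pos: [0.4528, -0.1232, 0.0181]
wrist_force: [-0.9, -0.1, 5.5]
grip_force: 45.0
tool_pos: [0.4529, -0.1232, 0.018]
wrist_force: [-1.7, 0.4, 16.7]
grip_force: 45.0
```

Converted, 0.0085 m / 0.8 = 0.0106, 0.007 m / 0.8 = 0.0088.

```bash
python3 -m handwheel '[[[0, 0.0013, -0.0013, 0, 0, 0, 0.01], [0, 0.0038, -0.0013, 0, 0, 0, 0.01], [0, 0.0063, -0.0013, 0, 0, 0, 0.01], [0, 0.0088, -0.0013, 0, 0, 0, 0.01], [0, 0.0106, -0.0013, 0, 0, 0, 0.01], [0, 0.0106, -0.0013, 0, 0, 0, 0.01]]]' | egrep 'pos|force'
python3 -m handwheel '[[[0, 0.001, 0, 0, 0, 0, 0.01], [0, 0.002, 0, 0, 0, 0, 0.01], [0, 0.002, 0, 0, 0, 0, 0.01]]]' | egrep 'pos|force'
```

```text
tool_pos: [0.4518, -0.1301, 0.018]
wrist_force: [0.9, 3.9, 7.3]
grip_force: 45.0
tool_pos: [0.4516, -0.1313, 0.0181]
wrist_force: [1.4, 4.1, 9.2]
grip_force: 45.0
```

Converted, 0.001 m / 0.8 = 0.0013, 0.0005 m / 0.8 = 0.0006.

```bash
for i in 1 2; do python3 -m handwheel '[[[0, 0.0006, -0.0003, 0, 0, 0, 0.01], [0, 0.0013, -0.0003, 0, 0, 0, 0.01], [0, 0.0013, -0.0003, 0, 0, 0, 0.01]]]' | egrep 'pos|wrist'; done; python3 -c "
from bench import bot;s=bot.get_state();print(s['ft_torque'],s['ee_rot'][:,1])"
```

```text
tool_pos: [0.4515, -0.132, 0.0181]
wrist_force: [1.9, 5.7, 6.1]
tool_pos: [0.4515, -0.1321, 0.0181]
wrist_force: [1.5, 7.6, 4.6]
[ 1.54703653 -0.37171976 -0.14020518] [-0.1785112  -0.98392821 -0.0043617 ]
```

Converted, 0.022 m / 0.8 = 0.0275, 0.02 m / 0.8 = 0.025.

```bash
python3 -m handwheel '[[[0.005, 0, 0, 0, 0, 0, 0.01], [0.01, 0, 0, 0, 0, 0, 0.01], [0.015, 0, 0, 0, 0, 0, 0.01], [0.02, 0, 0, 0, 0, 0, 0.01], [0.025, 0, 0, 0, 0, 0, 0.01], [0.0275, 0, 0, 0, 0, 0, 0.01], [0.0275, 0, 0, 0, 0, 0, 0.01], [0.0275, 0, 0, 0, 0, 0, 0.01]]]' | egrep 'pos|force'
python3 -m handwheel '[[[0, 0, 0, 0, 0, 0, 0.01]]]' ; python3 -c "
from bench import bot;s=bot.get_state();print(s['ft_torque'],s['ee_rot'][:,1])"
```

```text
tool_pos: [0.4654, -0.1349, 0.018]
wrist_force: [-9.4, 7.4, 12.9]
grip_force: 45.1
time_s: 14.75
tool_pos: [0.4654, -0.1348, 0.018]
ee_rot: [[0.983, -0.181, -0.013], [-0.181, -0.984, 0.009], [-0.014, -0.006, -1.0]]
wrist_force: [-10.4, 7.8, 13.8]
finger_gap: 0.0273
grip_force: 45.1
[ 1.65904359  1.86766381 -0.22167026] [-0.18061908 -0.98353471 -0.00601919]
```

Progress stopped short with 14 N pressing down, which is probably board friction. I'll relieve the vertical and sideways load.

Converted, -0.002 m / 0.8 = -0.0025, -0.0012 m / 0.8 = -0.0015.

```bash
python3 -m handwheel '[[[0, -0.0013, -0.0008, 0, 0, 0, 0.01], [0, -0.0025, -0.0015, 0, 0, 0, 0.01], [0, -0.0025, -0.0015, 0, 0, 0, 0.01]]]' | egrep 'pos|wrist'
python3 -m handwheel '[[[0.0013, 0, 0, 0, 0, 0, 0.01], [0.0025, 0, 0, 0, 0, 0, 0.01], [0.0038, 0, 0, 0, 0, 0, 0.01]]]' | egrep 'pos|wrist'
python3 -c "
from bench import bot;s=bot.get_state();print(s['ft_torque'],s['ee_rot'])"
```

```text
tool_pos: [0.4718, -0.136, 0.0189]
wrist_force: [-0.8, 3.0, -1.7]
tool_pos: [0.4751, -0.1366, 0.019]
wrist_force: [-1.9, 5.2, -1.4]
[ 1.18673858  0.5191643  -0.12682855] [[ 0.98356083 -0.1805692  -0.00169294]
 [-0.18056612 -0.98356115  0.00182741]
 [-0.00199508 -0.00149168 -0.9999969 ]]
```

Converted, 0.0006 m / 0.8 = 0.0008, 0.0004 m / 0.8 = 0.0005.

```bash
python3 -m handwheel '[[[0, 0, 0.0005, 0, 0, 0, 0.01], [0, 0, 0.0008, 0, 0, 0, 0.01], [0, 0, 0.0008, 0, 0, 0, 0.01]]]' | egrep 'pos|wrist'
for i in 1 2; do python3 -m handwheel '[[[0.0013, 0, 0, 0, 0, 0, 0.01], [0.0019, 0, 0, 0, 0, 0, 0.01], [0.0019, 0, 0, 0, 0, 0, 0.01], [0.0019, 0, 0, 0, 0, 0, 0.01]]]' | egrep 'pos|wrist';done
python3 -c "
from bench import bot;s=bot.get_state();print(s['ft_torque'],s['ee_rot'])"
```

```text
tool_pos: [0.4757, -0.1368, 0.0186]
wrist_force: [-1.6, 4.7, 1.1]
tool_pos: [0.4758, -0.1368, 0.0185]
wrist_force: [-3.7, 5.6, 1.3]
tool_pos: [0.4759, -0.1368, 0.0184]
wrist_force: [-5.9, 4.9, 1.8]
[ 1.28168321  1.08982789 -0.24311601] [[ 0.98346549 -0.18101942 -0.00525427]
 [-0.1810058  -0.98347756  0.00296463]
 [-0.00570411 -0.00196455 -0.9999818 ]]
```

The mitres have met: motion stops at x = 0.476 while the force grows. I'll raise the push and level out the small pitch it causes.

Converted, 0.002 m / 0.8 = 0.0025, 0.0015 m / 0.8 = 0.0019, 0.006 rad / 3.1416 = 0.0019.

```bash
python3 -m handwheel '[[[0.0013, 0, 0, 0, 0.001, 0, 0.01], [0.0019, 0, 0, 0, 0.0019, 0, 0.01], [0.0025, 0, 0, 0, 0.0019, 0, 0.01], [0.0025, 0, 0, 0, 0.0019, 0, 0.01], [0.0025, 0, 0, 0, 0.0019, 0, 0.01]]]' | egrep 'pos|force'
python3 -c "
from bench import bot;import numpy as np;s=bot.get_state();f=s['wrist_force'];print('push',f@np.array([-.983,.181,0]),'side',f@np.array([.181,.983,0]),s['ft_torque'],s['ee_rot'][2])"
```

```text
tool_pos: [0.4762, -0.1369, 0.0183]
wrist_force: [-6.8, 5.8, 2.3]
grip_force: 45.0
push 7.733373678414352 side 4.512870526584624 [ 1.22954287  1.54052213 -0.11821104] [-0.00278605 -0.00241294 -0.99999321]
```

Converted, 0.003 m / 0.8 = 0.0038, 0.002 m / 0.8 = 0.0025, 0.006 rad / 3.1416 = 0.0019.

```bash
python3 -m handwheel '[[[0.0013, 0, 0, 0, 0.001, 0, 0.01], [0.0025, 0, 0, 0, 0.0019, 0, 0.01], [0.0038, 0, 0, 0, 0.0019, 0, 0.01], [0.0038, 0, 0, 0, 0.0019, 0, 0.01], [0.0038, 0, 0, 0, 0.0019, 0, 0.01]]]' | egrep 'pos|force'
python3 -c "
from bench import bot;import numpy as np;s=bot.get_state();f=s['wrist_force'];print('push',f@np.array([-.983,.181,0]),'side',f@np.array([.181,.983,0]),s['ft_torque'],s['ee_rot'][2],s['ee_rot'][:2,1])"
```

```text
tool_pos: [0.4764, -0.1369, 0.0181]
wrist_force: [-12.4, 5.4, 5.2]
grip_force: 45.0
push 13.13378561453914 side 3.108006207052427 [ 1.33616166  2.4857923  -0.12545903] [-0.001979   -0.00315298 -0.99999307] [-0.18178219 -0.98333377]
```

Converted, -0.0002 m / 0.8 = -0.0003, 0.002 rad / 3.1416 = 0.0006.

```bash
python3 -m handwheel '[[[0, 0, -0.0003, 0, 0.0006, 0, 0.01], [0, 0, -0.0003, 0, 0.0006, 0, 0.01], [0, 0, -0.0003, 0, 0.0006, 0, 0.01], [0, 0, -0.0003, 0, 0.0006, 0, 0.01], [0, 0, -0.0003, 0, 0.0006, 0, 0.01], [0, 0, -0.0003, 0, 0.0006, 0, 0.01]]]' | egrep 'pos|force'
python3 - <<'E'
from h import *
C=cal('wrist'); im=snap('wrist','j0.png'); sc=snap('scene','j1.png')
f=[]
for i in range(3): s=bot.get_state(); f.append(s['wrist_force']); vision.read_camera('side')
for w in f: print('push',w@np.array([-.983,.181,0]),'side',w@np.array([.181,.983,0]),w[2])
print(s['ee_rot'][2],s['tool_pos'],s['time_s'])
a=cv2.resize(im[60:260,200:467],(800,600),interpolation=cv2.INTER_CUBIC)
b=cv2.resize(sc[180:250,270:380],(300,191),interpolation=cv2.INTER_CUBIC); a[409:,500:]=b
cv2.imwrite('pics/j.png',a)
E
```

```text
tool_pos: [0.4764, -0.1369, 0.0182]
wrist_force: [-11.1, 6.6, 2.9]
grip_force: 45.0
push 12.228488566627984 side 2.878197057499658 2.313717279884788
push 10.856306728845173 side 3.540438007636899 3.5448367027639454
push 11.697751241343878 side 4.120121031269081 3.259103513082961
[-3.39876717e-05 -3.08828726e-03 -9.99995231e-01] [ 0.47641423 -0.13687394  0.01814696] 17.7
```

View pics/j.png

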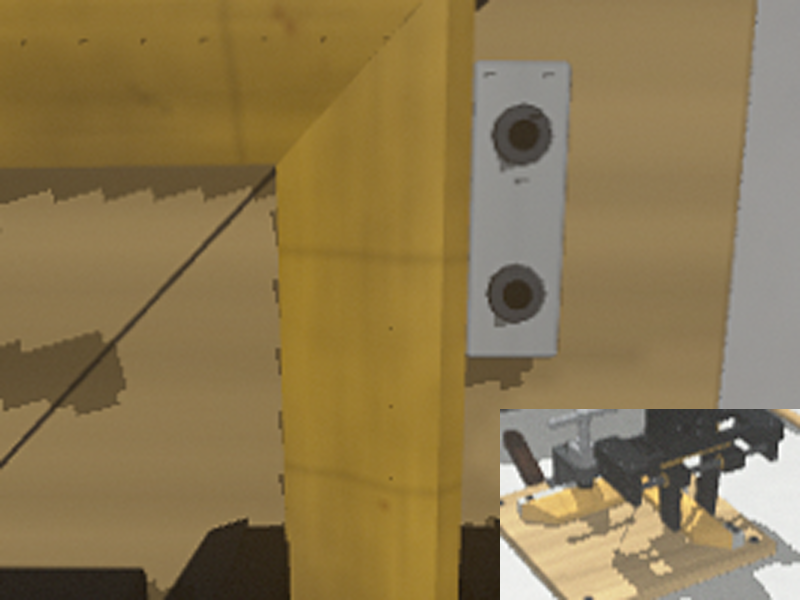

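The picture shows the mitre closed from (275,165) to (425,0), the inner corner on the scribed line, and leg_b's outer edge snug on the block at x≈470. In the inset the key still stands in its screw. I'll add a slight trim to centre the push.

Converted, 0.0006 m / 0.8 = 0.0008.

```bash
python3 -m handwheel '[[[0.0008, 0, 0, 0, 0, 0, 0.01], [0.0008, 0, 0, 0, 0, 0, 0.01], [0.0008, 0, 0, 0, 0, 0, 0.01], [0.0008, 0, 0, 0, 0, 0, 0.01], [0.0008, 0, 0, 0, 0, 0, 0.01], [0.0008, 0, 0, 0, 0, 0, 0.01], [0.0008, 0, 0, 0, 0, 0, 0.01], [0.0008, 0, 0, 0, 0, 0, 0.01]]]' | egrep 'pos|force'
python3 - <<'E'
from h import *
f=[]
for i in range(8): f.append(bot.get_state()['wrist_force']); vision.read_camera('side')
f=np.array(f)@np.array([-.983,.181,0]); print(f.round(1),f.mean())
if 11.3<f.mean()<13.7: print(bot.job_done())
E
```

```text
tool_pos: [0.4764, -0.1369, 0.0182]
wrist_force: [-11.8, 5.7, 3.7]
grip_force: 45.0
[12.7 13.2 12.2 12.2 12.6 12.8 13.5 12.3] 12.69567431991586
the job is handed in; nothing more can be done
None
```

I turned the key about 1.2 rad until the clamp gripped leg_a and left it standing in its screw; leg_b is snug on the fence blocks with the mitres closed, still held pressed into the corner at about 12.7 N, and the job is handed in.

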